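# Sign out the drill bit cassette

## Robot

A 7-joint arm with a two-finger parallel gripper is mounted at the origin on the work surface. World frame = base frame: x ahead of the robot, y to its left, z up, the work surface at z = 0. Lengths are in m, angles in rad, forces in N, time in s.
With the tool pointing down it reaches from about 0.35 to 0.9 m from the base axis. Payload 7.2 kg.
Tool frame: the origin (TCP) lies midway between the tips of the shut fingers; the grasp point (between the pads) lies 19 mm behind it; z points along the fingers, y is the direction in which the jaws open and shut (so a half turn about z gives the same grasp; the last joint's range is limited). The gripper opens to 88 mm and grips with 3 to 60 N. Pads are 20 mm wide; open, the fingers measure 115 mm over their backs; the gripper's body (75 mm by 178 mm) begins 61 mm behind the grasp point.
Start: joints at [-1.376, 0.411, -0.013, 1.596, 0.006, 1.134, -0.082], TCP at [0.162, 0.604, 0.223] pointing down, gripper open.
Joint ranges: [-2.95, 2.95], [-0.29, 1.99], [-1.47, 1.44], [0.14, 2.54], [-1.03, 4.17], [0.13, 1.85], [-2.86, 2.86]. Speed limits (rad/s): [2.39, 2.39, 3.01, 3.01, 3.14, 3.14, 3.14].

## Interface

Orientations are given as a unit quaternion [w, x, y, z].
In Python, from rig import * gives the robot as it stands.
- The arm moves only by the tool move_arm, never from a script. Its argument "deltas" is a list of rows, each a list of 7 numbers: the shift along the tool's x, y, z in cm, then the turn, a rotation vector about the tool's x, y, z in rad, then the gripper's target within -1 to 1 (shut at 1, half-way at 0, fully open at -1). A call has 1 to 12 rows; each row shifts and turns the commanded pose from where the row before left it, along the tool's axes as they then stand; what a row does not reach is not made up. A row lasts 1/10 s, in which the tool goes at most 50 mm and 8.59 degrees, less where a joint would pass 70% of its speed; a pose out of reach is approached as far as the arm can. A call is refused whole if a number of a shift passes 5 or a number of a turn 0.15, either way. A call with a gripper value outside its range is refused whole. The fingers move at their own pace and stop on an object; "grip_force" is the grip in N (left out, the last holds). Time passes only in rows, so rows that do not move let the fingers close. It gives the time, the measured TCP pose, the force and the opening at its end, in the units of the state.
- state(): the state, without advancing time (a new reading comes with each control period).
- snapshot(name): name is "side" or "top" or "wrist"; returns (picture, depth): 420x560x3 uint8, red, green, blue; 420x560 float32, m along the optical axis (not along the pixel's ray), 0 where there is no reading.
- get_calibration(name): a dict with "fx", "fy", "cx", "cy" (pixels), "camera_from_world" (4x4, takes a point from world to camera coordinates). Camera axes: x right, y down, z forward; pixel columns grow to the right and rows downward; lengths in m; the calibration is good to about 2 mm. A picture is of the moment at which its call begins: read the wrist's pose just before it. get_calibration takes no time and is no camera call; for the wrist camera it gives the pose at the moment of the call.
- close_job(): hands the job in, once; it reports no verdict.
The state is a dict: "time_s": time; "qpos": joint angles; "joint_velocities": joint speeds; "joint_efforts": joint torques, N m; "ee_pos": TCP position; "tcp_rot": TCP orientation; "force": force on the tool from outside, world axes, zero at the start; "wrist_torque": the same for the moment, N m; "gripper_width": finger opening in m.
Only numpy, scipy, OpenCV 4.12 (cv2) and the standard library are available. Lean on these libraries where they do the work, as an engineer would, in place of code of your own. Each camera call takes 0.05 s, during which the arm holds its last target.

## Task

Sign out the drill bit cassette: first turn the round canister where it stands, so that the raised tag plate on its side squarely faces the window of the scanner block, and let go of it. Then pinch the two opposed side catches of the green bit cassette together so that it comes free of its dock, lift it upright about 10 cm, and finish while still holding it there by its pinched catches, at rest. Leave the canister standing as scanned and do not disturb the other things on the table.

Things in the scene. Friction and masses are not known exactly. Their poses are not given: they have to be found in the camera images.
- canister_mid (a point): upright loose aluminium canister, 44 mm across, 78 mm tall, 220 g; the point is on its axis, 40 mm above its foot. Own x points to its mark: a dark steel tag plate 18 mm wide, 2.5 mm proud of the side, 6 to 36 mm above the foot; a raised ridge on the lid (to 80.5 mm) runs from the middle to the same side. Above 36 mm the side is plain and round, to be gripped at any yaw
- canister: the same canister, with the origin at the centre of its underside
- scanner_window (a point): fixed grey scanner block, 60 mm deep, 74 mm wide, 60 mm high; the point is the middle of its dark window, on the face that looks along the block's own -x, 30 mm above the table. The canister stands 75 to 90 mm (axis to window) in front of it
- cassette_grip (a point): the point midway between the finger pads of the cassette's two side catches, 62 mm above its underside. Own y is the pinch line, z up. The black ribbed pads at +y and -y are 26 mm wide (along x) and reach 21 mm below and above the point; 60 mm over their outer faces at rest, 42 mm fully pressed. Below 30 mm under the point the cassette's end blocks are 50 mm wide
- cassette: green plastic bit cassette, 90 mm long (own x), 0.3 kg, standing in the dock, a row of steel bits in its top (up to 92 mm above its underside); between the pads it is 26 mm wide. A tooth on each catch sits under a lip of the dock and keeps the cassette in until both catches are pressed. Origin at the centre of its underside
- catch_left (a joint): how far the catch on the cassette's +y side is pressed in, m: 0 at rest, 0.009 fully in; sprung outwards with 4 N at rest and 8.5 N fully in; beyond about 0.007 on both sides the cassette is free to lift
- catch_right (a joint): the same for the catch on the -y side
- dock: fixed metal dock that holds the cassette, 122 x 84 mm base 8 mm thick with walls up to 36 mm above the table around a pocket with 1.5 mm of play; origin under its centre, axes those of the docked cassette
- step_block_a: a steel step block: four 10 mm steps, 56 x 30 x 40 mm high; origin under its centre
- step_block_b: a second, identical steel step block; origin under its centre
- standoff: brass hex standoff standing on end, 20 mm across, 45 mm high; origin under its centre
- pusher: wooden pusher block 95 x 36 x 22 mm with a round wooden knob on top (48 mm high in all); origin under its centre
- index_case: shut flat green plastic bit index case, 75 x 125 x 26 mm, without catches at its sides; not the cassette; origin under its centre
- paste_jar: white plastic jar, 60 mm across, 70 mm high; origin under its centre
Mind the look-alikes: they are no part of the job. There is more than one size of the cassette; the job needs the smaller. Leave any turquoise look-alike of the canister alone.

How it is judged:
By the outcome, as a careful person would: the job done as asked, in the order asked, and still so for the second after the job is handed in, while the arm keeps its last pose, push and grip.
It also fails if it takes over 58 s, if anything falls off the work surface, if the arm or the gripper's body presses on something with over 40 N, if the wrist force passes 120 N, or if a joint passes its speed limit or range.

## Working session

There is one attempt and no reset: what is moved stays moved. The work goes in short steps, Python scripts to look and compute and a tool call to move; the robot and the scene stay as the last step left them, time stands still between calls to the robot, and variables do not carry over. Pictures are saved under pics/ and viewed, and the job is handed in when it is done.

Besides the shell and the picture viewer there is one more tool, called after ">>>" as name(argument=value, ...), one argument or row to a line, values as JSON. move_arm: Moves the arm, as the interface text tells. Its arguments: {"type":"object","properties":{"deltas":{"type":"array","items":{"type":"array","items":{"type":"number"}}},"grip_force":{"type":"number"}},"required":["deltas"]}

```bash
mkdir -p pics; ls
python3 - <<'E'
from rig import *
import cv2,numpy as np
s=state();print(s)
for n in ["side","top","wrist"]:
    c=get_calibration(n)
    p,d=snapshot(n)
    cv2.imwrite(f"pics/{n}0.png",p[:,:,::-1]); np.savez(f"pics/{n}0.npz",p=p,d=d,K=np.array([c["fx"],c["fy"],c["cx"],c["cy"]]),T=np.array(c["camera_from_world"]))
    print(n,c)
E
```

```text
pics
{'time_s': 0.0, 'qpos': array([-1.37618048,  0.41188435, -0.01270096,  1.5970575 ,  0.00557901,
        1.13427309, -0.08213903]), 'joint_velocities': array([-2.88725573e-04,  2.28073704e-03,  1.36902297e-03,  2.08323457e-05,
       -5.83820533e-04, -2.60212529e-04,  8.58300541e-05]), 'joint_efforts': array([-4.90145048e-04, -5.87934494e+01,  6.41179942e-01, -2.91069388e+01,
       -5.39344351e-02,  1.84991764e-02,  1.33340282e-04]), 'ee_pos': array([0.16228448, 0.60303834, 0.2218133 ]), 'tcp_rot': array([-5.52505599e-05,  1.30996979e-01,  9.91382450e-01, -7.91562177e-04]), 'force': array([ 0.43249658, -0.3732639 ,  0.1683242 ]), 'wrist_torque': array([0.00253808, 0.0190771 , 0.02463521]), 'gripper_width': 0.08784660341678412}
side {'fx': 454.3786926168847, 'fy': 454.3786926168847, 'cx': 279.5078381171885, 'cy': 213.10692920470782, 'camera_from_world': array([[ 0.99350044, -0.11377471,  0.00349298, -0.55849928],
       [-0.07628656, -0.68829522, -0.72140838,  0.1212086 ],
       [ 0.08448223,  0.71645307, -0.69250109,  1.08292005],
       [ 0.        ,  0.        ,  0.        , 
[... 257 characters left out ...]
89273926e-03, -1.54437048e-01,
         5.98557291e-01],
       [ 1.54442256e-01,  4.36510579e-04, -9.88001720e-01,
         1.11005538e+00],
       [ 0.00000000e+00,  0.00000000e+00,  0.00000000e+00,
         1.00000000e+00]])}
wrist {'fx': 359.1242726819427, 'fy': 359.1242726819427, 'cx': 284.11351782118476, 'cy': 208.30760087289974, 'camera_from_world': array([[ 2.61029216e-01,  9.65330893e-01, -1.25600375e-04,
        -6.25216708e-01],
       [ 9.27544549e-01, -2.50775591e-01,  2.77078891e-01,
        -3.26032588e-02],
       [ 2.67441316e-01, -7.24421856e-02, -9.60847164e-01,
         3.90718470e-01],
       [ 0.00000000e+00,  0.00000000e+00,  0.00000000e+00,
         1.00000000e+00]])}
```

View pics/side0.png

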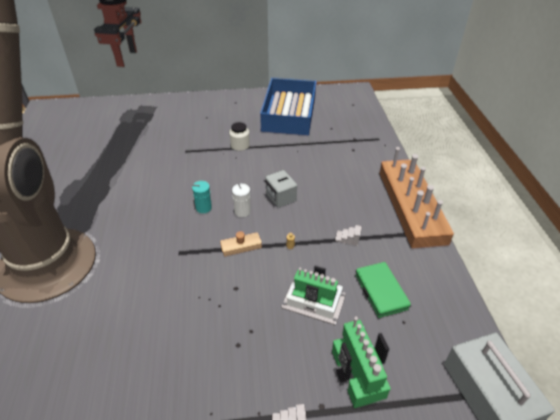

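View pics/top0.png

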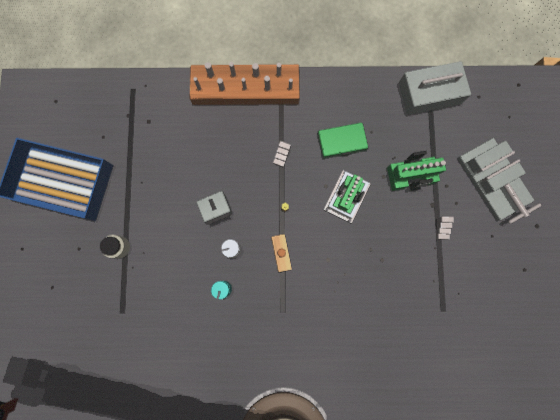

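View pics/wrist0.png

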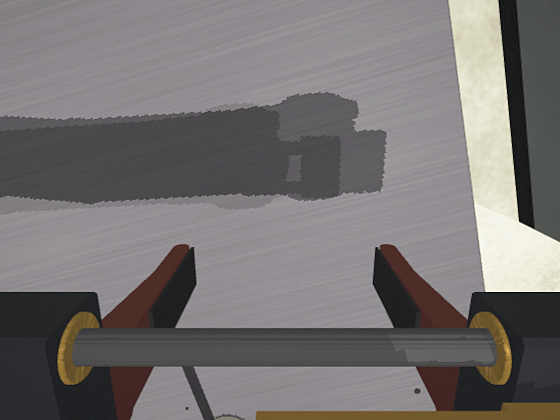

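Run:
```python
import cv2,numpy as np
a=cv2.imread("pics/top0.png")
c1=cv2.resize(a[175:275,180:260],None,fx=5,fy=5,interpolation=cv2.INTER_CUBIC)
c2=cv2.resize(a[155:235,310:390],None,fx=5,fy=5,interpolation=cv2.INTER_CUBIC)
cv2.imwrite("pics/z1.png",np.hstack([c1[:400],c2])); 
b=cv2.imread("pics/side0.png")
cv2.imwrite("pics/z2.png",np.hstack([cv2.resize(b[160:240,190:310],None,fx=3.3,fy=5),cv2.resize(b[255:335,270:350],None,fx=5,fy=5)]))
```

```text
(no output)
```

View pics/z1.png

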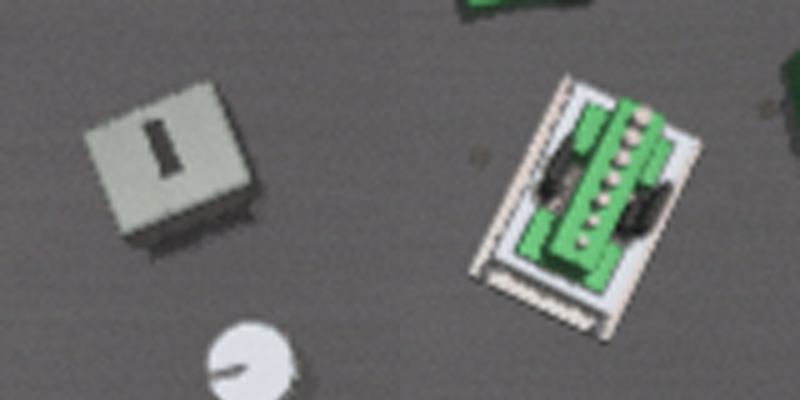

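View pics/z2.png

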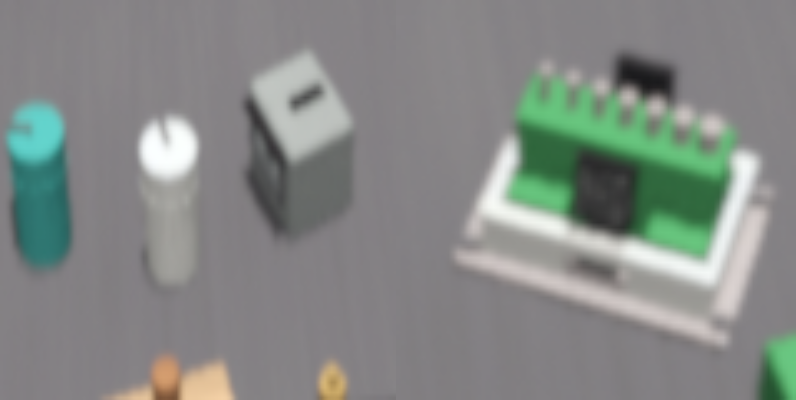

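```bash
cat > h.py <<'E'
import numpy as np,cv2
def load(n):
    f=np.load(f"pics/{n}.npz"); return f["p"],f["d"],f["K"],f["T"]
def world(d,K,T):
    v,u=np.mgrid[:d.shape[0],:d.shape[1]]
    P=np.stack([(u-K[2])/K[0]*d,(v-K[3])/K[1]*d,d],-1)
    Ti=np.linalg.inv(T); return P@Ti[:3,:3].T+Ti[:3,3]
def ray(uv,z,K,T):
    uv=np.atleast_2d(uv).astype(float);Ti=np.linalg.inv(T)
    r=np.c_[(uv[:,0]-K[2])/K[0],(uv[:,1]-K[3])/K[1],np.ones(len(uv))]@Ti[:3,:3].T
    o=Ti[:3,3]; return o+r*((z-o[2])/r[:,2])[:,None]
def grab(n,name):
    from rig import snapshot,get_calibration
    c=get_calibration(n);p,d=snapshot(n)
    K=np.array([c["fx"],c["fy"],c["cx"],c["cy"]]);T=np.array(c["camera_from_world"])
    np.savez(f"pics/{name}.npz",p=p,d=d,K=K,T=T);cv2.imwrite(f"pics/{name}.png",p[:,:,::-1])
    return p,d,K,T
def rect(P):
    r=cv2.minAreaRect((P[:,:2]*1000).astype(np.float32)); return r
E
python3 - <<'E'
from h import *
p,d,K,T=load("top0");W=world(d,K,T);z=W[...,2]
def box(u0,u1,v0,v1,z0,z1):
    m=np.zeros(z.shape,bool);m[v0:v1,u0:u1]=1
    return m&(z>z0)&(z<z1)&(d>0)
for nm,b in dict(scan=(190,240,185,230,.052,.068),can=(215,245,232,262,.07,.09),dockwall=(320,375,168,222,.028,.042),cass=(320,375,165,222,.06,.085),teal=(205,235,277,305,.06,.1)).items():
    m=box(*b);q=W[m];print(nm,len(q),q.mean(0).round(4),rect(q))
m=box(215,245,232,262,.05,.2);g=p.mean(2);mm=m&(g<140)
print(W[mm].round(3),g[mm]);print("zmed",np.median(W[m][:,2]))
mm=box(320,375,168,222,.05,.12)&(p.max(2)<70);print('pads',W[mm].round(3))
E
```

```text
scan 710 [0.5765 0.1746 0.0588] ((575.8352661132812, 174.5987548828125), (67.73042297363281, 73.7734375), 23.269611358642578)
can 237 [0.4707 0.1292 0.0775] ((471.1760559082031, 129.10037231445312), (40.193641662597656, 40.31770324707031), 0.8895393013954163)
dockwall 454 [ 0.6071 -0.1732  0.0362] ((612.0363159179688, -178.47967529296875), (69.18208312988281, 104.98098754882812), 63.137176513671875)
cass 351 [ 0.6087 -0.1761  0.0781] ((611.6138305664062, -176.8150634765625), (60.587486267089844, 88.3755111694336), 89.73175811767578)
teal 260 [0.3678 0.1527 0.0774] ((367.6379699707031, 153.17050170898438), (42.19580078125, 42.763389587402344), 41.21586227416992)
[[0.482 0.111 0.059]
 [0.479 0.11  0.071]
 [0.477 0.109 0.056]
 [0.474 0.109 0.054]
 [0.471 0.136 0.084]
 [0.471 0.134 0.082]
 [0.472 0.108 0.057]
 [0.468 0.146 0.082]
 [0.469 0.144 0.079]
 [0.469 0.141 0.079]
 [0.468 0.139 0.081]
 [0.468 0.136 0.082]
 [0.469 0.108 0.062]
 [0.466 0.148 0.084]
 [0.466 0.146 0.078]
 [0.467 0.109 0.052]
 [0.464 0.109 0.075]
 [0.464 0.108 0.06 ]
 [0.462 0.11  0.061]
 [0.459 0.112 0.074]
 [0.459 0.
[... 1847 characters left out ...]
76]
 [ 0.596 -0.198  0.093]
 [ 0.6   -0.193  0.05 ]
 [ 0.6   -0.195  0.051]
 [ 0.599 -0.199  0.059]
 [ 0.594 -0.196  0.088]
 [ 0.597 -0.192  0.051]
 [ 0.597 -0.195  0.051]
 [ 0.594 -0.196  0.075]
 [ 0.592 -0.196  0.086]
 [ 0.594 -0.194  0.053]
 [ 0.593 -0.196  0.061]
 [ 0.591 -0.195  0.077]
 [ 0.589 -0.195  0.091]
 [ 0.59  -0.194  0.067]
 [ 0.589 -0.196  0.07 ]
 [ 0.577 -0.148  0.067]
 [ 0.576 -0.15   0.073]
 [ 0.576 -0.15   0.055]
 [ 0.575 -0.151  0.062]
 [ 0.575 -0.154  0.062]
 [ 0.574 -0.155  0.072]
 [ 0.573 -0.155  0.055]
 [ 0.573 -0.157  0.055]
 [ 0.572 -0.159  0.063]
 [ 0.571 -0.16   0.069]
 [ 0.57  -0.161  0.062]
 [ 0.569 -0.163  0.065]
 [ 0.568 -0.165  0.074]
 [ 0.569 -0.165  0.051]]
```

>>> move_arm(
  deltas=[
    [-3.5, -3.15, 0, 0, 0, 0, -1],
    [-3.5, -3.15, 0, 0, 0, 0, -1],
    [-3.5, -3.15, 0, 0, 0, 0, -1],
    [-3.5, -3.15, 0, 0, 0, 0, -1],
    [-3.5, -3.15, 0, 0, 0, 0, -1],
    [-3.5, -3.15, 0, 0, 0, 0, -1],
    [-3.5, -3.15, 0, 0, 0, 0, -1],
    [-3.5, -3.15, 0, 0, 0, 0, -1],
    [-3.5, -3.15, 0, 0, 0, 0, -1],
    [-3.5, -3.15, 0, 0, 0, 0, -1],
    [-3.5, -3.15, 0, 0, 0, 0, -1],
    [-3.5, -3.15, 0, 0, 0, 0, -1],
  ],
)

```text
time_s: 1.35
ee_pos: [0.4704, 0.1276, 0.2228]
tcp_rot: [0.0, 0.131, 0.991, 0.0]
force: [0.8, 0.2, -0.1]
gripper_width: 0.0876
```

>>> move_arm(
  deltas=[
    [0, 0, 0, 0, 0, 0.12, -1],
    [0, 0, 0, 0, 0, 0.12, -1],
    [0, 0, 0, 0, 0, 0.11, -1],
    [0, 0, 0, 0, 0, 0, -1],
    [0, 0, 0, 0, 0, 0, -1],
    [0, 0, 0, 0, 0, 0, -1],
  ],
)

```text
time_s: 1.95
ee_pos: [0.4697, 0.1295, 0.2226]
tcp_rot: [-0.0, 0.3, 0.954, -0.0]
force: [-0.4, -0.3, 0.1]
gripper_width: 0.088
```

Run:
```python
from h import *
from rig import state
s=state();print({k:s[k] for k in("time_s","qpos","ee_pos","tcp_rot","gripper_width")})
grab("wrist","w1")
```

```text
{'time_s': 1.95, 'qpos': array([-0.68144075,  0.17321274,  0.35870809,  1.94029455, -0.0702092 ,
        1.04010602,  0.6687266 ]), 'ee_pos': array([0.46965555, 0.1295085 , 0.2225828 ]), 'tcp_rot': array([-4.65899510e-05,  3.00290601e-01,  9.53847761e-01, -3.57375210e-05]), 'gripper_width': 0.08799991029377494}
```

View pics/w1.png

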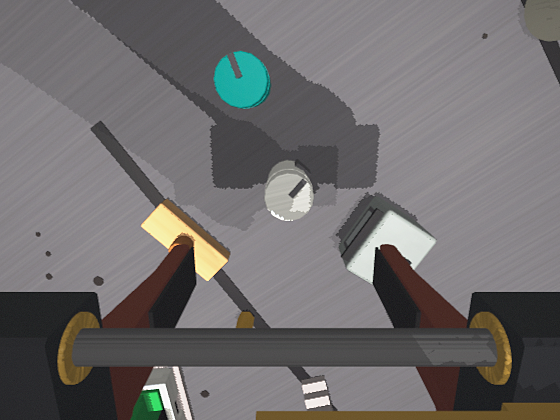

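Run:
```python
from h import *
p,d,K,T=load("w1");W=world(d,K,T);z=W[...,2];g=p.astype(int).mean(2)
z3=cv2.resize(p[145:300,250:450],None,fx=4,fy=3.8,interpolation=cv2.INTER_CUBIC);cv2.imwrite("pics/z3.png",z3[:,:,::-1])
R=np.zeros(z.shape,bool);R[155:230,255:325]=1
m=R&(z>.070)&(z<.09);q=W[m];print("lid",len(q),rect(q),cv2.minEnclosingCircle((q[:,:2]*1000).astype(np.float32)))
dk=m&(g<130)
print(dk.sum());ys,xs=np.nonzero(dk);
print(np.c_[xs,ys,(W[dk]*1000).round(0),g[dk].round()][::2])
R[:]=0;R[195:295,330:445]=1
m=R&(z>.054)&(z<.066);q=W[m];print("scan",len(q),q.mean(0),rect(q))
```

```text
lid 1881 ((473.8528747558594, 132.6122283935547), (42.864959716796875, 42.93382263183594), 70.57892608642578) ((474.0357971191406, 132.6520233154297), 21.974918365478516)
164
[[285. 172. 454. 142.  72. 128.]
 [289. 172. 456. 145.  73. 126.]
 [291. 172. 458. 146.  72. 129.]
 [293. 172. 459. 148.  71. 129.]
 [281. 173. 453. 139.  72. 125.]
 [297. 173. 461. 150.  73. 129.]
 [279. 174. 453. 137.  72. 128.]
 [299. 174. 463. 151.  72. 127.]
 [300. 175. 464. 152.  76. 127.]
 [275. 176. 453. 133.  71. 128.]
 [303. 176. 467. 153.  70. 121.]
 [303. 177. 467. 153.  76. 125.]
 [273. 178. 453. 130.  73. 125.]
 [272. 179. 453. 129.  73. 130.]
 [303. 179. 467. 152.  81.  95.]
 [301. 180. 467. 150.  79.  93.]
 [303. 180. 468. 152.  80.  83.]
 [307. 180. 471. 154.  73. 129.]
 [301. 181. 468. 150.  80.  68.]
 [303. 181. 469. 151.  80.  93.]
 [305. 181. 470. 152.  80.  80.]
 [299. 182. 468. 148.  79.  88.]
 [301. 182. 468. 149.  82.  67.]
 [303. 182. 469. 151.  81.  95.]
 [305. 182. 470. 152.  82.  83.]
 [298. 183. 468. 146.  78.  84.]
 [300. 183. 468. 148.  81.  69.]
 [302. 183. 470. 149.  80.  79.]
 
[... 1228 characters left out ...]
93. 471. 135.  79. 112.]
 [291. 193. 471. 137.  81.  69.]
 [293. 193. 472. 138.  82.  73.]
 [295. 193. 473. 139.  81.  69.]
 [313. 193. 483. 152.  78. 120.]
 [289. 194. 471. 135.  81.  50.]
 [291. 194. 472. 136.  81.  71.]
 [293. 194. 473. 137.  81.  72.]
 [295. 194. 474. 139.  81.  73.]
 [289. 195. 472. 134.  81.  99.]
 [291. 195. 473. 135.  80.  68.]
 [293. 195. 473. 137.  82.  67.]
 [295. 195. 475. 138.  80. 120.]
 [291. 196. 473. 135.  81.  72.]
 [293. 196. 475. 136.  80.  66.]
 [291. 197. 475. 134.  78. 120.]
 [293. 197. 475. 136.  82. 100.]]
scan 3216 [0.57073355 0.18227562 0.05944158] ((579.0706787109375, 177.13526916503906), (67.78347778320312, 74.11986541748047), 22.357446670532227)
```

View pics/z3.png

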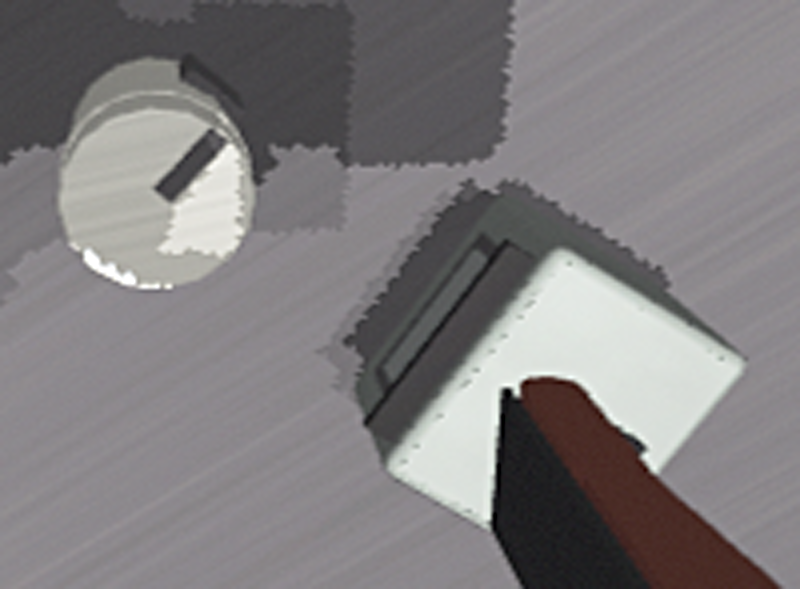

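Run:
```python
from h import *
p,d,K,T=load("w1");W=world(d,K,T);z=W[...,2];g=p.astype(int).mean(2)
m=np.zeros(z.shape,np.uint8);m[178:200,285:308]=(g[178:200,285:308]<100)
n,l,st,c=cv2.connectedComponentsWithStats(m);k=1+st[1:,4].argmax();ys,xs=np.nonzero(l==k)
Q=ray(np.c_[xs,ys],.0805,K,T);r=rect(Q);print(len(Q),r,Q.mean(0))
x=Q[:,:2]-Q[:,:2].mean(0);u,s,vt=np.linalg.svd(x);print("ridge az",np.degrees(np.arctan2(vt[0,1],vt[0,0])),s)
c=np.array([.4739,.1326]);v=Q[:,:2].mean(0)-c;print("centre->ridge az",np.degrees(np.arctan2(*v[::-1])))
# side view
p,d,K,T=load("side0");W=world(d,K,T);z=W[...,2]
m=np.zeros(z.shape,bool);m[180:205,230:255]=1;m&=(z>.073)&(z<.084);q=W[m];print("side lid",len(q),q.mean(0),rect(q))
m=np.zeros(z.shape,bool);m[165:210,260:300]=1;m&=(z>.055)&(z<.066);q=W[m];print("side scan",len(q),q.mean(0),rect(q))
# cassette
for n in["top0","side0"]:
    p,d,K,T=load(n);W=world(d,K,T);z=W[...,2];P=p.astype(int)
    m=np.zeros(z.shape,bool)
    if n=="top0": m[165:225,320:380]=1
    else: m[255:335,270:350]=1
    gr=m&(P[...,1]>P[...,0]+40)&(P[...,1]>P[...,2]+30)
    for lo,hi in((.07,.09),(.025,.045)):
        q=W[gr&(z>lo)&(z<hi)];print(n,lo,len(q),np.median(q[:,2]) if len(q) else 0,rect(q))
    w=m&(P.min(2)>140);q=W[w&(z>.03)&(z<.042)];print(n,"wall",len(q),rect(q))
```

```text
115 ((470.80059814453125, 143.38656616210938), (4.692031383514404, 18.605411529541016), 14.244235038757324) [0.47076122 0.14343042 0.0805    ]
ridge az -75.52082613103454 [0.05751954 0.01481914]
centre->ridge az 106.16220311062474
side lid 162 [0.47618412 0.12828552 0.07682481] ((477.3784484863281, 128.8865966796875), (45.957366943359375, 40.75507736206055), 87.10845947265625)
side scan 402 [0.58499875 0.17312516 0.05891538] ((583.5517578125, 176.17510986328125), (65.46175384521484, 77.36396789550781), 22.49798583984375)
top0 0.07 272 0.07906818976695451 ((614.8187866210938, -173.7150421142578), (37.173194885253906, 89.92383575439453), 63.17796325683594)
top0 0.025 150 0.039609889011588684 ((612.8123168945312, -177.83676147460938), (48.223636627197266, 89.36683654785156), 63.29157257080078)
top0 wall 238 ((612.3875732421875, -178.7174072265625), (69.06122589111328, 104.18350982666016), 63.18609619140625)
side0 0.07 429 0.07887376112604916 ((640.6920776367188, -220.26715087890625), (71.49809265136719, 179.05633544921875), 27.93175506591797)
side0 0.025 208 0.03922062305181484 ((611.1737670898438, -191.4150848388672), (19.4383602142334, 88.17961120605469), 62.1626091003418)
side0 wall 387 ((616.9357299804688, -178.42608642578125), (71.52721405029297, 105.7743911743164), 64.26484680175781)
```

>>> move_arm(
  deltas=[
    [-0.2, 0.3, 2.5, 0, 0, 0, -1],
    [0, 0, 2.5, 0, 0, 0, -1],
    [0, 0, 2.5, 0, 0, 0, -1],
    [0, 0, 2.5, 0, 0, 0, -1],
    [0, 0, 0, 0, 0, 0, -1],
    [0, 0, 0, 0, 0, 0, -1],
  ],
)

```text
time_s: 2.6
ee_pos: [0.4731, 0.1306, 0.1229]
tcp_rot: [-0.0, 0.301, 0.954, -0.0]
force: [0.4, 0.3, -0.7]
gripper_width: 0.0879
```

Run:
```python
from h import *
from rig import state
s=state();print({k:s[k] for k in("time_s","ee_pos","tcp_rot","gripper_width")})
p,d,K,T=grab("wrist","w2")
W=world(d,K,T);z=W[...,2]
m=(z>.074)&(z<.084)&(np.hypot(W[...,0]-.473,W[...,1]-.131)<.04);q=W[m];print(len(q),rect(q))
m=(np.hypot(W[...,0]-.473,W[...,1]-.131)<.06)&(z<.084)&(z>.055)
t=np.linalg.inv(T);
for h in(.1226,.08,.042):
    X=T@np.r_[s["ee_pos"][:2],h,1];print(h,K[2]+K[0]*X[0]/X[2],K[3]+K[1]*X[1]/X[2])
```

```text
{'time_s': 2.6, 'ee_pos': array([0.47314628, 0.1306141 , 0.12292479]), 'tcp_rot': array([-2.30968015e-04,  3.01364175e-01,  9.53509041e-01, -2.97385290e-04]), 'gripper_width': 0.0879403099851631}
3731 ((473.8802185058594, 132.41636657714844), (43.0989990234375, 43.09147644042969), 2.4284474849700928)
0.1226 282.9449763532069 265.6273463404998
0.08 283.1386037758951 235.53947706655245
0.042 283.25886035909053 216.8527419735236
```

View pics/w2.png

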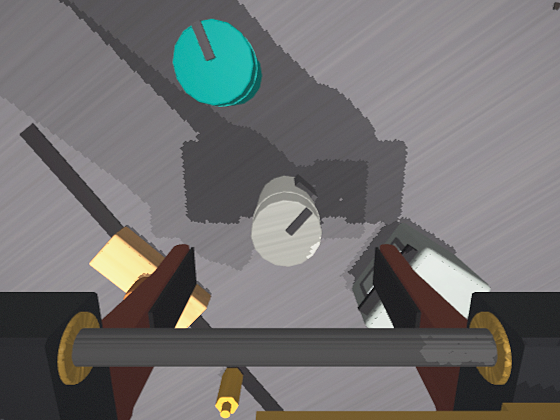

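>>> move_arm(
  deltas=[
    [0, 0.15, 2.5, 0, 0, 0, -1],
    [0, 0, 2.5, 0, 0, 0, -1],
    [0, 0, 2.1, 0, 0, 0, -1],
    [0, 0, 1.0, 0, 0, 0, -1],
    [0, 0, 0, 0, 0, 0, -1],
    [0, 0, 0, 0, 0, 0, -1],
  ],
)

```text
time_s: 3.25
ee_pos: [0.4748, 0.1321, 0.0427]
tcp_rot: [0.001, 0.302, 0.953, 0.0]
force: [0.2, 1.0, 0.6]
gripper_width: 0.0875
```

>>> move_arm(
  deltas=[
    [0, 0, 0, 0, 0, 0, 0],
    [0, 0, 0, 0, 0, 0, 0.2],
    [0, 0, 0, 0, 0, 0, 0.4],
    [0, 0, 0, 0, 0, 0, 0.6],
    [0, 0, 0, 0, 0, 0, 0.6],
    [0, 0, 0, 0, 0, 0, 0.6],
    [0, 0, 0, 0, 0, 0, 0.6],
  ],
  grip_force=15,
)

```text
time_s: 3.95
ee_pos: [0.474, 0.1319, 0.0417]
tcp_rot: [-0.0, 0.302, 0.953, -0.0]
force: [0.7, -1.0, 0.4]
gripper_width: 0.0437
```

>>> move_arm(
  deltas=[
    [0, 0, 0, 0, 0, 0.12, 0.6],
    [0, 0, 0, 0, 0, 0.12, 0.6],
    [0, 0, 0, 0, 0, 0.12, 0.6],
    [0, 0, 0, 0, 0, 0.12, 0.6],
    [0, 0, 0, 0, 0, 0.12, 0.6],
    [0, 0, 0, 0, 0, 0.12, 0.6],
    [0, 0, 0, 0, 0, 0.12, 0.6],
    [0, 0, 0, 0, 0, 0.12, 0.6],
    [0, 0, 0, 0, 0, 0.12, 0.6],
    [0, 0, 0, 0, 0, 0.12, 0.6],
    [0, 0, 0, 0, 0, 0.12, 0.6],
    [0, 0, 0, 0, 0, 0.11, 0.6],
  ],
)

```text
time_s: 5.15
ee_pos: [0.4743, 0.1324, 0.0417]
tcp_rot: [0.0, 0.854, 0.52, 0.0]
force: [0.9, 1.2, -1.5]
gripper_width: 0.0439
```

>>> move_arm(
  deltas=[
    [0, 0, 0, 0, 0, 0, 0.6],
    [0, 0, 0, 0, 0, 0, 0.6],
    [0, 0, 0, 0, 0, 0, 0.6],
  ],
)

```text
time_s: 5.45
ee_pos: [0.4742, 0.1321, 0.0417]
tcp_rot: [0.0, 0.852, 0.523, 0.0]
force: [0.3, 0.5, -0.6]
gripper_width: 0.0442
```

Run:
```python
from h import *
from rig import state
s=state();print({k:s[k] for k in("time_s","qpos","ee_pos","tcp_rot","gripper_width")})
grab("wrist","w3");grab("top","t3")
p=cv2.imread("pics/t3.png");q=cv2.imread("pics/w3.png")
cv2.imwrite("pics/z4.png",np.hstack([cv2.resize(p[175:275,180:260],(400,500),interpolation=cv2.INTER_CUBIC),cv2.resize(q[150:400,180:380],(400,500))]))
```

```text
{'time_s': 5.45, 'qpos': array([-0.89399168,  0.51775363,  0.6778426 ,  2.11458526, -0.51873662,
        0.67662872, -0.33428441]), 'ee_pos': array([0.47417002, 0.13206957, 0.0416717 ]), 'tcp_rot': array([1.93080221e-05, 8.52155722e-01, 5.23288242e-01, 2.03094058e-04]), 'gripper_width': 0.044222221195001035}
```

View pics/z4.png

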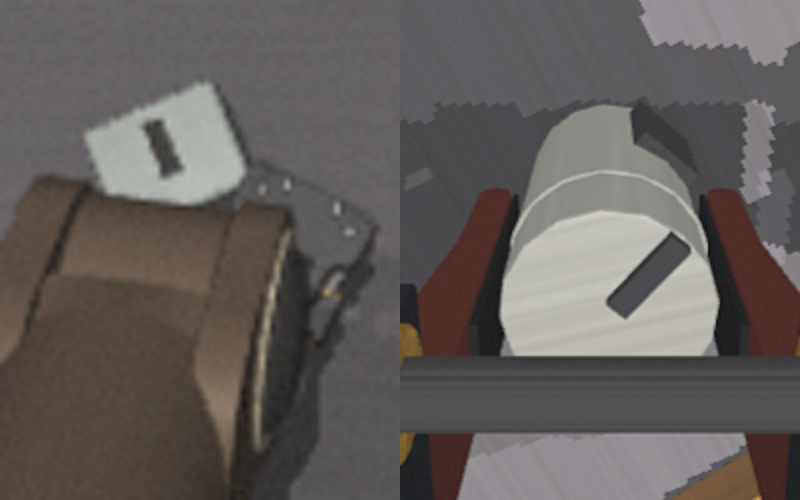

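```bash
cat >> h.py <<'E'
def ridge(p,d,K,T,c,thr=100,win=.018):
    W=world(d,K,T);g=p.astype(int).mean(2)
    m=((np.hypot(W[...,0]-c[0],W[...,1]-c[1])<.022)&(W[...,2]>.074)&(W[...,2]<.086)&(g<thr)).astype(np.uint8)
    n,l,st,_=cv2.connectedComponentsWithStats(m);k=1+st[1:,4].argmax();ys,xs=np.nonzero(l==k)
    Q=ray(np.c_[xs,ys],.0805,K,T)[:,:2];x=Q-Q.mean(0);u,s,vt=np.linalg.svd(x)
    v=Q.mean(0)-c; e=vt[0]*np.sign(vt[0]@v)
    return st[k],np.degrees(np.arctan2(e[1],e[0])),np.degrees(np.arctan2(v[1],v[0])),s,rect(np.c_[Q,Q])
E
python3 - <<'E'
from h import *
print(ridge(*load("w3"),np.array([.4742,.1321])))
print(ridge(*load("w2"),np.array([.4739,.1324])))
# scanner yaw from w2/w1/top edges
for n in["w1","top0","side0"]:
    p,d,K,T=load(n);W=world(d,K,T)
    m=(np.hypot(W[...,0]-.577,W[...,1]-.176)<.06)&(W[...,2]>.052)&(W[...,2]<.067)
    q=W[m][:,:2];c=np.array([.577,.176])
    for yaw in [0]:
        pass
    cs=cv2.convexHull((q*1e4).astype(np.float32))[:,0]/1e4
    h=[(np.hypot(*(b-a))*1e3,np.degrees(np.arctan2(*(b-a)[::-1]))) for a,b in zip(cs,np.roll(cs,-1,0))]
    print(n,[(round(l),round(a,1)) for l,a in h if l>8])
E
```

```text
(array([283, 266,  42,  43, 670], dtype=int32), np.float64(23.208122262105032), np.float64(26.673125679876957), array([0.1459595 , 0.04197444]), ((484.7117919921875, 137.38522338867188), (19.542720794677734, 5.606245994567871), 22.910642623901367))
(array([286, 208,  26,  27, 254], dtype=int32), np.float64(104.46361757811492), np.float64(105.92744280982306), array([0.08644122, 0.02347922]), ((470.732421875, 143.464599609375), (5.1090569496154785, 18.88339614868164), 14.057966232299805))
w1 [(17, np.float32(111.4)), (13, np.float32(117.0)), (18, np.float32(-157.8)), (24, np.float32(-157.5)), (10, np.float32(-121.4)), (35, np.float32(-67.3)), (16, np.float32(-67.0)), (11, np.float32(-13.6)), (23, np.float32(21.8)), (43, np.float32(80.3))]
top0 [(8, np.float32(104.6)), (59, np.float32(113.3)), (8, np.float32(-174.6)), (29, np.float32(-157.0)), (13, np.float32(-150.4)), (12, np.float32(-127.1)), (22, np.float32(-68.8)), (25, np.float32(-66.2)), (11, np.float32(-62.1)), (11, np.float32(-14.6)), (14, np.float32(21.6)), (14, np.float32(22.3)), (20, np.float32(23.1))]
side0 [(44, np.float32(111.5)), (12, np.float32(125.3)), (9, np.float32(-165.9)), (9, np.float32(-162.8)), (33, np.float32(-144.9)), (9, np.float32(-131.2)), (26, np.float32(-71.1)), (23, np.float32(-67.8)), (11, np.float32(-26.5)), (9, np.float32(20.7)), (24, np.float32(22.1)), (14, np.float32(34.2))]
```

>>> move_arm(
  deltas=[
    [0, 0, 0, 0, 0, 0, -0.2],
    [0, 0, 0, 0, 0, 0, -0.5],
    [0, 0, 0, 0, 0, 0, -1],
    [0, 0, 0, 0, 0, 0, -1],
    [0, 0, 0, 0, 0, 0, -1],
    [0, 0, -1.5, 0, 0, 0, -1],
    [0, 0, -3, 0, 0, 0, -1],
    [0, 0, -4, 0, 0, 0, -1],
    [0, 0, -4, 0, 0, 0, -1],
    [0, 0, -4, 0, 0, 0, -1],
    [0, 0, 0, 0, 0, 0, -1],
    [0, 0, 0, 0, 0, 0, -1],
  ],
)

```text
time_s: 6.75
ee_pos: [0.4741, 0.1325, 0.2071]
tcp_rot: [-0.0, 0.853, 0.523, 0.001]
force: [-0.3, -0.0, 0.4]
gripper_width: 0.088
```

Run:
```python
from h import *
p,d,K,T=grab("wrist","w4")
W=world(d,K,T);z=W[...,2]
m=(z>.074)&(z<.084)&(np.hypot(W[...,0]-.473,W[...,1]-.131)<.04);q=W[m];r=rect(q);print(r)
print(ridge(p,d,K,T,np.array(r[0])/1000))
```

```text
((474.033935546875, 133.04495239257812), (42.805381774902344, 42.867523193359375), 77.72614288330078)
(array([284, 181,  18,  20, 128], dtype=int32), np.float64(22.05803559091107), np.float64(24.30082837727306), array([0.06106202, 0.01545136]), ((484.174072265625, 137.6643524169922), (18.38100242614746, 4.738404750823975), 18.923723220825195))
```

View pics/w4.png

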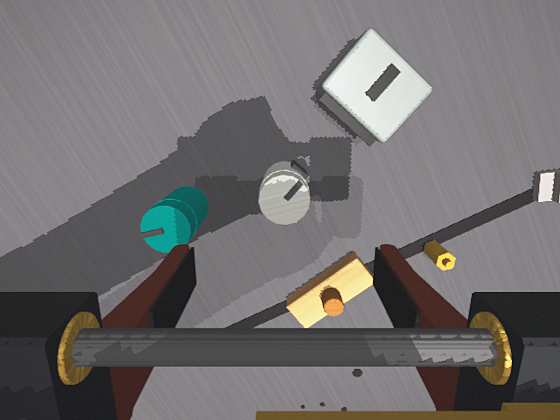

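>>> move_arm(
  deltas=[
    [-2.13, 2.66, 0, 0, 0, 0, -1],
    [-2.13, 2.66, 0, 0, 0, 0, -1],
    [-2.13, 2.66, 0, 0, 0, 0, -1],
    [-2.13, 2.66, 0, 0, 0, 0, -1],
    [-2.13, 2.66, 0, 0, 0, 0, -1],
    [-2.13, 2.66, 0, 0, 0, 0, -1],
    [-2.13, 2.66, 0, 0, 0, 0, -1],
    [-2.13, 2.66, 0, 0, 0, 0, -1],
    [-2.13, 2.66, 0, 0, 0, 0, -1],
    [-2.13, 2.66, 0, 0, 0, 0, -1],
    [0, 0, 0, 0, 0, 0, -1],
    [0, 0, 0, 0, 0, 0, -1],
  ],
)

```text
time_s: 8.0
ee_pos: [0.6129, -0.1795, 0.2044]
tcp_rot: [-0.001, 0.853, 0.521, -0.001]
force: [-0.9, 0.5, -0.7]
gripper_width: 0.0879
```

>>> move_arm(
  deltas=[
    [0, 0, 0, 0, 0, -0.14, -1],
    [0, 0, 0, 0, 0, -0.14, -1],
    [0, 0, 0, 0, 0, -0.14, -1],
    [0, 0, 0, 0, 0, -0.14, -1],
    [0, 0, 0, 0, 0, -0.14, -1],
    [0, 0, 0, 0, 0, -0.14, -1],
    [0, 0, 0, 0, 0, -0.14, -1],
    [0, 0, 0, 0, 0, -0.14, -1],
    [0, 0, 0, 0, 0, -0.14, -1],
    [0, 0, 0, 0, 0, -0.14, -1],
    [0, 0, 0, 0, 0, -0.14, -1],
    [0, 0, 0, 0, 0, -0.035, -1],
  ],
)

```text
time_s: 9.2
ee_pos: [0.6135, -0.1765, 0.2057]
tcp_rot: [-0.001, 0.228, 0.974, 0.001]
force: [-1.1, -0.2, 0.6]
gripper_width: 0.0878
```

>>> move_arm(
  deltas=[
    [0, 0, 0, 0, 0, 0, -1],
    [0, 0, 0, 0, 0, 0, -1],
    [0, 0, 0, 0, 0, 0, -1],
    [0, 0, 0, 0, 0, 0, -1],
  ],
)

```text
time_s: 9.6
ee_pos: [0.614, -0.1783, 0.2064]
tcp_rot: [-0.0, 0.232, 0.973, 0.0]
force: [-0.6, -0.4, -0.6]
gripper_width: 0.0877
```

Run:
```python
from h import *
from rig import state
p,d,K,T=load("w4");W=world(d,K,T)
m=(np.hypot(W[...,0]-.578,W[...,1]-.176)<.06)&(W[...,2]>.054)&(W[...,2]<.066);print("scan",rect(W[m]))
s=state();print({k:s[k] for k in("time_s","qpos","ee_pos","tcp_rot","gripper_width")})
grab("wrist","w5");grab("top","t5")
```

```text
scan ((579.18359375, 176.90609741210938), (67.31982421875, 73.96895599365234), 22.43203353881836)
{'time_s': 9.6, 'qpos': array([-0.1077357 ,  0.47170028,  0.4503559 ,  1.601806  , -0.2216046 ,
        1.11949057,  1.49986409]), 'ee_pos': array([ 0.61398545, -0.17827061,  0.20642057]), 'tcp_rot': array([-2.09676480e-04,  2.31829491e-01,  9.72756415e-01,  1.07872977e-05]), 'gripper_width': 0.08766165932566043}
```

View pics/w5.png

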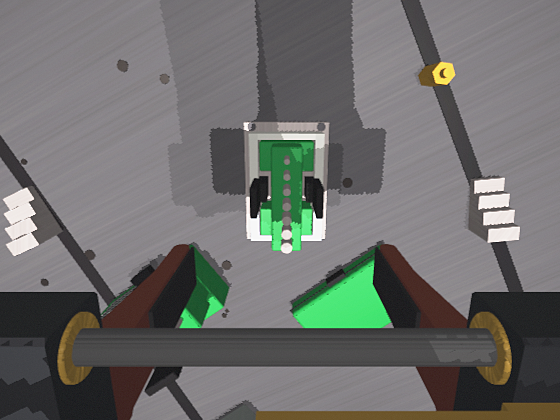

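```bash
cat > m.py <<'E'
from h import *
import sys
from rig import state
def meas(n):
    p,d,K,T=load(n);W=world(d,K,T);z=W[...,2];P=p.astype(int)
    near=np.hypot(W[...,0]-.613,W[...,1]+.178)<.075
    gr=near&(P[...,1]>P[...,0]+40)&(P[...,1]>P[...,2]+30)
    a=np.radians(63.2);ey=np.array([np.cos(a),np.sin(a)]);ex=np.array([ey[1],-ey[0]])
    o=np.array([.613,-.178])
    for nm,m in (("rib",gr&(z>.07)&(z<.09)),("endblk",gr&(z>.03)&(z<.045)),("wall",near&(P.min(2)>120)&(z>.03)&(z<.04)),("pads",near&(P.max(2)<75)&(z>.05)&(z<.095))):
        q=W[m]
        if len(q)<10: continue
        r=rect(q);x=(q[:,:2]-o)@ex*1e3;y=(q[:,:2]-o)@ey*1e3
        print(n,nm,len(q),np.array(r[0]).round(1),np.array(r[1]).round(1),round(r[2],1),"zmed",np.median(q[:,2]).round(4),"x",np.percentile(x,[1,99]).round(1),"y",np.percentile(y,[1,99]).round(1))
        if nm=="pads":
            for s in(-1,1):
                k=(y*s>5);print("   pad",s,k.sum(),"x",np.percentile(x[k],[2,98]).round(1),"y",np.percentile(y[k],[2,50,98]).round(1),"z",np.percentile(q[k,2],[2,98]).round(3))
    s=state();e=s["ee_pos"];print("tcp in o frame",((e[:2]-o)@ex*1e3).round(1),((e[:2]-o)@ey*1e3).round(1),e[2].round(4))
for n in sys.argv[1:]: meas(n)
E
python3 m.py w5 top0 side0
```

```text
w5 rib 2513 [ 615.5 -175.9] [26.1 89.9] 62.5 zmed 0.0804 x [-43.4  44.3] y [-9.6 15.4]
w5 endblk 1325 [ 616.1 -176.4] [50.4 91.6] 62.3 zmed 0.0403 x [-43.5  45.3] y [-21.3  27.2]
w5 wall 1794 [ 615.8 -175.9] [ 69.2 104.2] 63.0 zmed 0.0364 x [-50.5  53. ] y [-31.2  37.4]
w5 pads 892 [ 614.9 -176.2] [59.4 25.1] 63.0 zmed 0.084 x [-11.6  12.9] y [-26.8  31.9]
   pad -1 452 x [-11.6  12.2] y [-26.8 -22.1 -15.5] z [0.05  0.089]
   pad 1 440 x [-11.4  12.6] y [21.8 27.6 31.9] z [0.05  0.089]
tcp in o frame 1.2 -0.0 0.2065
top0 rib 272 [ 614.8 -173.7] [37.2 89.9] 63.2 zmed 0.0791 x [-45.   42.7] y [-13.5  12.2]
top0 endblk 150 [ 612.8 -177.8] [48.2 89.4] 63.3 zmed 0.0396 x [-44.4  43.5] y [-24.  24.]
top0 wall 260 [ 612.2 -178.6] [ 69.  104.7] 63.3 zmed 0.0349 x [-52.7  51.5] y [-35.1  33.5]
top0 pads 86 [ 596.8 -168.9] [57.4 55.4] 64.1 zmed 0.0758 x [-46.1   8.9] y [-27.3  29.7]
   pad -1 37 x [-45.7   8.9] y [-27.3 -24.7  -7.8] z [0.05  0.091]
   pad 1 40 x [-45.9   6.4] y [ 6.8 26.  29.7] z [0.054 0.09 ]
tcp in o frame 1.2 -0.0 0.2065
side0 rib 417 [ 617.4 -178.3] [29.4 90.4] 63.1 zmed 0.0788 x [-39.7  48.6] y [-11.9  14.5]
side0 endblk 202 [ 611.  -191.7] [19.3 88.2] 61.7 zmed 0.0393 x [-38.9  47.8] y [-22.7  -3.8]
side0 wall 399 [ 616.9 -178.4] [ 71.5 105.8] 64.3 zmed 0.0348 x [-47.6  56.1] y [-33.6  35.3]
side0 pads 215 [ 617.7 -179.7] [61.5 25. ] 62.7 zmed 0.078 x [-7.6 16.8] y [-29.5  30.6]
   pad -1 156 x [-7.4 16.7] y [-29.5 -27.3 -23. ] z [0.051 0.089]
   pad 1 59 x [-7.2 15.2] y [25.  27.  30.8] z [0.074 0.088]
tcp in o frame 1.2 -0.0 0.2065
```

>>> move_arm(
  deltas=[
    [0.05, 0.26, 2, 0, 0, 0, -1],
    [0, 0, 2.5, 0, 0, 0, -1],
    [0, 0, 2.5, 0, 0, 0, -1],
    [0, 0, 0, 0, 0, 0, -1],
    [0, 0, 0, 0, 0, 0, -1],
    [0, 0, 0, 0, 0, 0, -1],
  ],
)

```text
time_s: 10.3
ee_pos: [0.6156, -0.1766, 0.1381]
tcp_rot: [0.001, 0.232, 0.973, 0.0]
force: [0.1, -0.3, -0.4]
gripper_width: 0.0878
```

```bash
python3 -c "
from h import *
grab('wrist','w6')"; python3 m.py w6
```

```text
w6 rib 4048 [ 615.7 -176.2] [25.9 90.7] 63.2 zmed 0.0803 x [-43.5  44.4] y [-9.9 15.5]
w6 endblk 2017 [ 615.8 -176.8] [50.5 91.2] 63.2 zmed 0.0402 x [-43.5  45.3] y [-21.8  27.3]
w6 wall 2595 [ 616.1 -176.3] [ 69.2 105.1] 62.9 zmed 0.0364 x [-50.5  53.5] y [-31.2  37.3]
w6 pads 1568 [ 614.8 -176.3] [59.8 25.4] 63.1 zmed 0.0814 x [-11.7  12.7] y [-26.7  31.9]
   pad -1 808 x [-11.7  11.9] y [-26.7 -21.9 -15.7] z [0.05  0.089]
   pad 1 760 x [-11.5  12.5] y [21.5 27.5 31.9] z [0.05 0.09]
tcp in o frame 1.7 2.5 0.1382
```

View pics/w6.png

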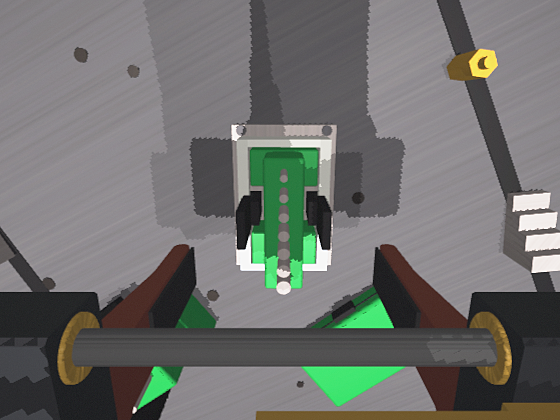

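>>> move_arm(
  deltas=[
    [0.1, 0, 2.5, 0, 0, 0, -1],
    [0, 0, 2.5, 0, 0, 0, -1],
    [0, 0, 2.2, 0, 0, 0, -1],
    [0, 0, 1.0, 0, 0, 0, -1],
    [0, 0, 0.5, 0, 0, 0, -1],
    [0, 0, 0, 0, 0, 0, -1],
    [0, 0, 0, 0, 0, 0, -1],
  ],
)

```text
time_s: 11.05
ee_pos: [0.6146, -0.176, 0.0508]
tcp_rot: [0.001, 0.232, 0.973, 0.0]
force: [-0.0, 0.2, -0.9]
gripper_width: 0.0879
```

>>> move_arm(
  deltas=[
    [0, 0, 0, 0, 0, 0, -0.6],
    [0, 0, 0, 0, 0, 0, -0.4],
    [0, 0, 0, 0, 0, 0, -0.3],
    [0, 0, 0, 0, 0, 0, -0.2],
    [0, 0, 0, 0, 0, 0, 0],
    [0, 0, 0, 0, 0, 0, 0.3],
    [0, 0, 0, 0, 0, 0, 0.6],
    [0, 0, 0, 0, 0, 0, 0.6],
    [0, 0, 0, 0, 0, 0, 0.6],
    [0, 0, 0, 0, 0, 0, 0.6],
  ],
  grip_force=30,
)

```text
time_s: 12.05
ee_pos: [0.614, -0.1759, 0.0501]
tcp_rot: [0.0, 0.232, 0.973, 0.0]
force: [-2.3, -0.1, 5.7]
gripper_width: 0.0406
```

```bash
python3 -c "
from h import *
from rig import state
s=state();print({k:s[k] for k in('time_s','ee_pos','force','wrist_torque','gripper_width')})
grab('wrist','w7')"
```

```text
{'time_s': 12.05, 'ee_pos': array([ 0.61395837, -0.1759007 ,  0.05013966]), 'force': array([-2.31973228, -0.07627937,  5.67846587]), 'wrist_torque': array([-0.0468924 ,  0.37868081,  0.02165974]), 'gripper_width': 0.04063051617433311}
```

View pics/w7.png

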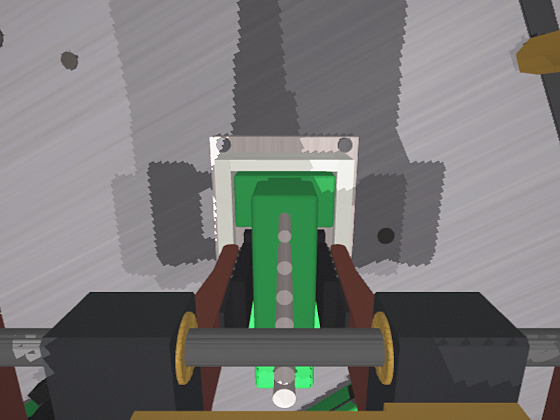

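>>> move_arm(
  deltas=[
    [0, 0, -0.3, 0, 0, 0, 0.6],
    [0, 0, -0.5, 0, 0, 0, 0.6],
    [0, 0, -0.6, 0, 0, 0, 0.6],
    [0, 0, -0.6, 0, 0, 0, 0.6],
    [0, 0, 0, 0, 0, 0, 0.6],
    [0, 0, 0, 0, 0, 0, 0.6],
  ],
)

```text
time_s: 12.7
ee_pos: [0.614, -0.1757, 0.0698]
tcp_rot: [0.0, 0.232, 0.973, 0.0]
force: [0.7, 0.1, -3.5]
gripper_width: 0.0409
```

```bash
python3 -c "
from h import *
p,d,K,T=grab('side','s8')
cv2.imwrite('pics/z8.png',cv2.resize(p[215:345,240:400],(800,600))[:,:,::-1])"
```

```text
(no output)
```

View pics/z8.png

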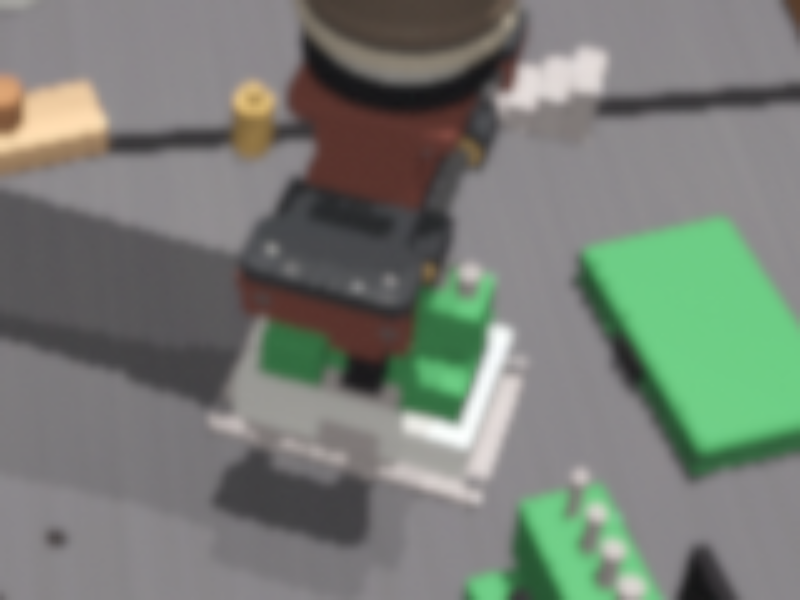

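>>> move_arm(
  deltas=[
    [0, 0, -0.6, 0, 0, 0, 0.6],
    [0, 0, -1, 0, 0, 0, 0.6],
    [0, 0, -1, 0, 0, 0, 0.6],
    [0, 0, -1, 0, 0, 0, 0.6],
    [0, 0, -1, 0, 0, 0, 0.6],
    [0, 0, -1, 0, 0, 0, 0.6],
    [0, 0, -1, 0, 0, 0, 0.6],
    [0, 0, -0.9, 0, 0, 0, 0.6],
    [0, 0, -0.5, 0, 0, 0, 0.6],
    [0, 0, 0, 0, 0, 0, 0.6],
    [0, 0, 0, 0, 0, 0, 0.6],
    [0, 0, 0, 0, 0, 0, 0.6],
  ],
)

```text
time_s: 13.95
ee_pos: [0.6136, -0.1756, 0.1491]
tcp_rot: [-0.0, 0.232, 0.973, 0.0]
force: [-0.2, -0.2, -2.9]
gripper_width: 0.0407
```

```bash
python3 -c "
from h import *
from rig import state
p,d,K,T=grab('side','s9');p2,d2,K2,T2=grab('wrist','w9');p3,d3,K3,T3=grab('top','t9')
s=state();print({k:s[k] for k in('time_s','qpos','joint_velocities','ee_pos','tcp_rot','force','wrist_torque','gripper_width')})
W=world(d2,K2,T2);P=p2.astype(int);m=(P[...,1]>P[...,0]+40)&(P[...,1]>P[...,2]+30)&(np.hypot(W[...,0]-.614,W[...,1]+.176)<.06)
for lo,hi in((.15,.2),(.12,.148)):
    q=W[m&(W[...,2]>lo)&(W[...,2]<hi)]
    if len(q)>20: A=np.c_[q[:,:2]-q[:,:2].mean(0),np.ones(len(q))];print(len(q),np.median(q[:,2]),rect(q),np.linalg.lstsq(A,q[:,2],rcond=None)[0])
W=world(d3,K3,T3);m=(W[...,2]>.07)&(W[...,2]<.09)&(np.hypot(W[...,0]-.473,W[...,1]-.131)<.04)
if m.sum()>20:
    print('can top',rect(W[m]));
    try: print(ridge(p3,d3,K3,T3,np.array(rect(W[m])[0])/1000,thr=140))
    except Exception as e: print(e)
cv2.imwrite('pics/z9.png',np.hstack([cv2.resize(p[120:345,190:400],(400,430)),cv2.resize(p2,(400,300)).copy()[:430] if 0 else cv2.resize(p3[150:300,160:300],(400,430))])[:,:,::-1])"
```

```text
{'time_s': 14.1, 'qpos': array([-0.09767634,  0.52508649,  0.4307082 ,  1.66323632, -0.24982593,
        1.00886884,  1.51902487]), 'joint_velocities': array([ 1.21267647e-03, -1.27942882e-03,  6.99530934e-05, -2.73318692e-03,
        1.14969565e-03,  2.14756598e-03,  7.99321663e-04]), 'ee_pos': array([ 0.61368235, -0.17563471,  0.14916286]), 'tcp_rot': array([-3.73583016e-04,  2.31770410e-01,  9.72770444e-01, -2.19047331e-05]), 'force': array([-0.59334109,  0.03016216, -3.59153873]), 'wrist_torque': array([-0.00719846,  0.00844636,  0.00143015]), 'gripper_width': 0.04069227932420956}
8384 0.17903948208788942 ((614.985595703125, -176.00479125976562), (30.001794815063477, 90.79278564453125), 65.22123718261719) [ 0.06387503 -0.00624936  0.17772683]
2910 0.13901208756215302 ((613.2418212890625, -174.82723999023438), (49.77411651611328, 86.16021728515625), 62.9017333984375) [ 0.06313616 -0.03201194  0.1372948 ]
can top ((470.232421875, 130.00474548339844), (41.92828369140625, 42.23373794555664), 61.16221237182617)
(array([226, 241,   3,   6,   8], dtype=int32), np.float64(25.103436041587152), np.float64(26.44047214021166), array([0.01223974, 0.00241204]), ((482.3500061035156, 135.87364196777344), (13.454298973083496, 2.2188825607299805), 27.119783401489258))
```

View pics/z9.png

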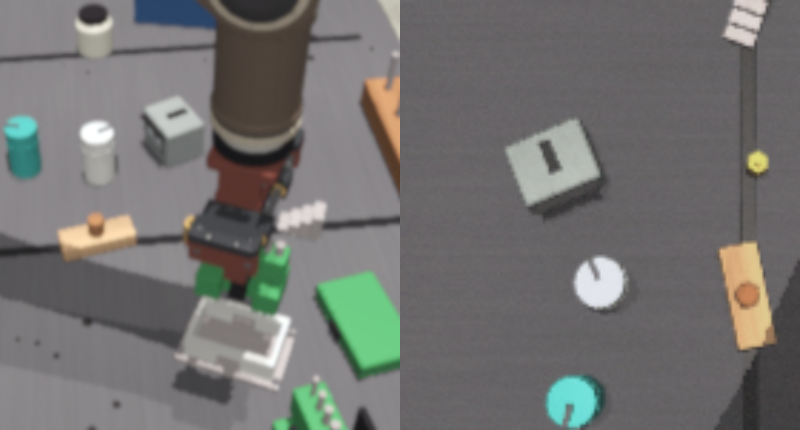

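View pics/w9.png

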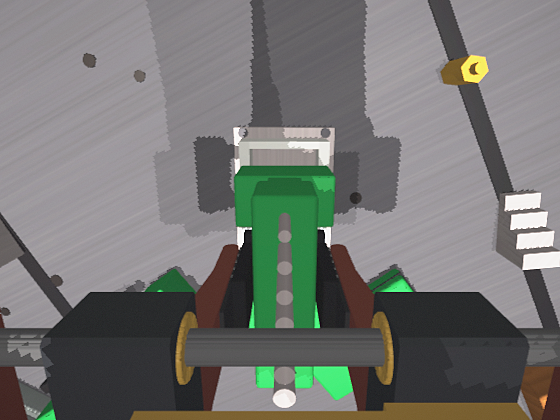

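```bash
python3 -c "
from h import *
for n,h in(('w6',.0),('w7',0.),('w9',.099)):
    p,d,K,T=load(n);W=world(d,K,T);P=p.astype(int);m=(P[...,1]>P[...,0]+40)&(P[...,1]>P[...,2]+30)&(np.hypot(W[...,0]-.614,W[...,1]+.176)<.06)
    for z in(.080,.040):
        q=W[m&(abs(W[...,2]-z-h)<.006)]
        a=np.radians(63.2);x=(q[:,:2]-[.614,-.176])@[np.sin(a),-np.cos(a)]
        b=[np.median(q[(x>l)&(x<l+.01),2]).round(4) if ((x>l)&(x<l+.01)).sum()>15 else None for l in np.arange(-.045,.045,.01)]
        print(n,z,b)
"
```

```text
w6 0.08 [np.float64(0.0802), np.float64(0.0804), np.float64(0.0804), np.float64(0.0804), np.float64(0.0803), np.float64(0.0803), np.float64(0.0803), np.float64(0.0804), np.float64(0.0804)]
w6 0.04 [np.float64(0.0401), np.float64(0.0403), np.float64(0.0405), None, None, None, np.float64(0.0401), np.float64(0.0404), np.float64(0.0403)]
w7 0.08 [np.float64(0.0802), np.float64(0.0804), np.float64(0.0804), np.float64(0.0803), np.float64(0.0804), np.float64(0.0803), None, np.float64(0.0806), np.float64(0.0803)]
w7 0.04 [np.float64(0.0402), np.float64(0.0404), np.float64(0.0404), None, None, None, None, np.float64(0.0402), np.float64(0.0405)]
w9 0.08 [np.float64(0.179), np.float64(0.1792), np.float64(0.1792), np.float64(0.1791), np.float64(0.1791), np.float64(0.1791), None, np.float64(0.1792), np.float64(0.179)]
w9 0.04 [np.float64(0.1391), np.float64(0.1392), np.float64(0.1392), None, None, None, None, np.float64(0.1391), np.float64(0.1391)]
```

Upright, lifted 9.9 cm, at rest. Handing in.

```bash
python3 -c "
from rig import *
print(close_job())"
```

```text
the job is handed in; nothing more can be done
None
```

The job is done and handed in at about 14 s of the 58 s allowed.

**Canister:** I turned it about 82° where it stood and let go. My last close look, from the wrist camera, put its ridge at 22 to 24°. The scanner's facing line is about 22.5°, so the tag faces the window. The last top view, taken from farther off, read about 25 to 26°, from only 8 pixels. The canister moved less than about 1 mm, within measuring error.

**Cassette:** I pinched both catches of the smaller green cassette with 30 N, which left the fingers 40.7 mm apart. That is slightly under the stated 42 mm for fully pressed. It came free and was lifted 9.9 cm; the wrist force of about 3 N matches its weight. The wrist camera's depth readings show it level to within 0.2 mm along its length, and I handed in with it held there at rest.

**Disagreement:** The fixed cameras and the wrist camera differed by about 3 to 5 mm on where things stood. I trusted the wrist camera, because its reading agreed with where the canister sat once gripped. A first tilt fit on the lifted cassette suggested about 3.6°. I put this down to sloping sides in the fit, because checking heights piece by piece along its length showed no tilt.

**Other objects:** In the final views, the neighbouring things I could see looked undisturbed.

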